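# Put the doll on the revolving display stand and start it

## Robot

A 6-joint arm with a two-finger parallel gripper is mounted at the origin on a cart in front of the work surface, level with it; the furniture and walls round the work are solid. World frame = base frame: x ahead of the robot, y to its left, z up, the work surface at z = 0. Lengths are in m, angles in rad, forces in N, time in s.
With the tool pointing down it reaches from about 0.325 to 0.85 m from the base axis. Payload 4.4 kg.
Tool frame: the origin (TCP) lies at the very end of the fingers, on their centre line; the grasp point (between the pads) lies 19 mm behind it; z points along the fingers, y is the line along which they close (so a half turn about z gives the same grasp; the last joint's range is limited). The gripper opens to 94 mm and grips with 3 to 60 N. Pads are 16 mm wide; open, the fingers measure 119 mm over their backs; the gripper's body (75 mm by 177 mm) begins 78 mm behind the grasp point.
Start: joints at [0.989, 0.207, 1.542, -0, 1.393, -0.15], TCP at [0.241, 0.522, 0.205] pointing down, gripper open.
Joint ranges: [-2.73, 2.73], [-0.86, 2.22], [0.23, 2.46], [-1.11, 4.25], [0.08, 2.63], [-2.82, 2.82]. Speed limits (rad/s): [2.79, 2.79, 3.14, 3.14, 3.14, 3.14].

## Interface

Orientations are given as a 3x3 rotation matrix whose columns are the frame's x, y, z axes.
In Python, from plant import arm gives the robot as it stands. Calls block until the motion is done:
- arm.move_pose(position, orientation): joint-space move of the TCP to a pose.
- arm.move_linear(position, rate=0.15, rotation=None): straight line of the TCP; rotation=None keeps the orientation; rate is the mean speed in m/s.
- arm.move_j(angles): joint-space move.
- arm.open() and arm.grasp(grip_force=None): open the fingers fully, or close them until they stop; grip_force is the grip in N (None keeps the last).
- arm.dwell(seconds).
- arm.ik(position, orientation): joint angles nearest the present ones, or None.
- arm.read_state(): the state.
- arm.snapshot(name): name is "side" or "top" or "wrist"; returns a dict with "image" (420x560x3 uint8, blue, green, red), "K" (3x3 intrinsics, pixels), "k1" (the pictures are not rectified: a ray, as slopes to the right and down, at radius r is drawn at 1 + k1 r^2 times it, then the intrinsics apply), "T" (4x4, takes a point from camera to world coordinates); the wrist camera has in their place "mount" (4x4, takes a point from camera to tool coordinates, whose origin is the TCP and whose axes are the flange's). Camera axes: x right, y up, looking along -z (the intrinsics and any distortion apply to the point x, -y, -z); pixel columns grow to the right and rows downward; lengths in m; the calibration is good to about 2 mm. A picture is of the moment at which its call begins: read the wrist's pose just before it. There is no depth.
A pose or a line that the arm cannot do raises arm.MotionError and nothing moves.
- arm.close_job(): hands the job in; it is judged then, once.
Trained networks look in a picture, given as the dict that the camera call returned (one of the last four; its "shot" number tells which), for a name from the list of things; names that differ only in an ending like _2 or _b are one class to them, and where a whole thing is asked for, a point or a joint stands for the part that bears it (a point fixed in the world has none). Each returns a list of dicts, best first, with "p" (0 to 1); they miss things now and then, are a little off and sometimes report something else, mostly with a low value. They report only what shows in the picture. A call takes as long as a camera call.
- arm.look_for(picture, label): "pixel" ([column, row] in pixels, amid what is visible of it).
The state is a dict: "time": time; "joint_positions": joint angles; "joint_velocities": joint speeds; "joint_efforts": joint torques, N m; "position": TCP position; "eef_rot": TCP orientation; "force": force on the tool from outside, world axes, zero at the start; "torque": the same for the moment, N m; "grip_width": finger opening in m; "grasp_force": force on a finger pad.
Only numpy, scipy, OpenCV 4.12 (cv2) and the standard library are available. Lean on these libraries where they do the work, as an engineer would, in place of code of your own. Each camera call takes 0.05 s, during which the arm holds its last target. There are 200 camera calls.

## Task

Put the pale doll with the purple collar on show: while the revolving stand is still switched off, stand the doll upright in the middle of its round turntable and let go of it. Then turn the stand's bar switch from the red dot right over to the green dot and leave it there, so that the doll goes round. Leave the two black dolls and the three candles by them undisturbed, and let nothing fall over.

Things in the scene. Friction and masses are not known exactly. Their poses are not given: they have to be found in the camera images.
- tall_doll: turned wooden doll, pale body with a purple collar and black hair, the only pale one and the tallest of the three; a round figure 40 mm across at foot and head and 134 mm tall, about 0.16 kg; it can be gripped across the body or neck, where the solid is treated as straight-sided and about 36 to 40 mm wide. Origin: centre of its underside, z up along the doll. It starts upright on the counter
- black_doll_0: black-robed wooden doll, 34 mm across and 108 mm tall, loose, upright on the counter; origin at the centre of its underside
- black_doll_1: black-robed wooden doll, 35 mm across and 112 mm tall, loose, upright on the counter; origin at the centre of its underside. The three dolls stand in a row across the counter, about 70 mm or more apart centre to centre, in any order
- front_candle_0: painted candle in a clear box on a black square card, 63 x 63 mm, 66 mm tall, loose, behind the dolls; origin at the centre of its underside
- front_candle_1: painted candle in a clear box on a black square card, 56 x 56 mm, 66 mm tall, loose, behind the dolls; origin at the centre of its underside
- front_candle_4: painted candle in a clear box on a black square card, 55 x 55 mm, 66 mm tall, loose, behind the dolls; origin at the centre of its underside
- stand: white revolving display stand, fixed to the counter: a round drum 150 mm across carrying the turntable, and joined to it on its right a control pod 112 mm deep (along x) that carries the switch; 277 mm long in all, its top 34 mm above the counter. Origin: underside, midway between the turntable's axis (70 mm to +y in its own frame) and the switch's axis (70 mm to -y); own x points away from the robot at yaw 0, z up
- turntable_top (a point): centre of the top face of the turntable, a dark wooden disc 130 mm across whose top lies 46 mm above the counter; a thin brass ring of 85 mm diameter is inlaid round the centre. z up
- turntable (a joint): angle of the turntable about its upright axis (rad), growing clockwise seen from above, without limit. A brake in the stand holds it still while the switch is off; with the switch on it is driven round clockwise at about 0.8 rad/s with a weak torque (0.02 N m)
- switch_grip (a point): point on the switch's upright axis, 58 mm above the counter, in the middle of the bar handle's height: a dark bar 76 mm long, 16 mm wide and 30 mm tall (from 40 to 70 mm above the counter) on a round skirt of 60 mm diameter whose top lies 43 mm above the counter. Its own x axis lies along the bar; the nose end with the white line is at own -x, z up
- switch_nose (a point): point inside the bar handle near its nose end with the white line, 34 mm from the switch's axis, 58 mm above the counter
- switch (a joint): angle of the bar switch (rad): 0 = off (nose with the white line at the red dot), 1.047 = on (nose at the green dot), growing clockwise seen from above. In the stand's frame the nose points to -x turned 30 degrees towards -y at 0, and 30 degrees towards +y at 1.047. A spring pulls it over centre into the nearer of the two stops (about 0.08 N m to leave a stop, falling to none half way)

How it is judged:
On the way, in this order (a step that is already met when the one before it is completed fails the run):
1. the tall doll stands upright in the middle of the still turntable, released, with the switch off (horizontal distance between tall_doll and turntable_top below 0.02 m and distance between tall_doll and turntable_top below 0.022 m and angle between tall_doll's own z axis and vertical below 0.08 rad and value of joint switch below 0.2 rad and contact force between the fingers and tall_doll below 0.05 N and velocity of joint turntable below 0.1 rad/s and linear speed of tall_doll below 0.03 m/s), for 0.2 s.
2. the switch is turned to on and the turntable goes round with the doll (value of joint switch above 0.95 rad and velocity of joint turntable above 0.4 rad/s), for 0.2 s.
At the end, for the whole second after the job is handed in: the tall pale doll stands upright (within 0.08 rad) on the turntable, its foot within 20 mm of the middle, the switch is at on (over 0.95 rad), the turntable turns freely (over 0.4 rad/s) and the doll goes round with it; the two black dolls and the three candles stand within 30 mm of where they were (all of step 2 and horizontal distance between tall_doll and turntable_top below 0.02 m and distance between tall_doll and turntable_top below 0.022 m and angle between tall_doll's own z axis and vertical below 0.08 rad and angular speed of tall_doll above 0.3 rad/s and angle between each of black_doll_0, black_doll_1, front_candle_0, front_candle_1, front_candle_4's own z axis and vertical below 0.3 rad and distance of each of black_doll_0, black_doll_1, front_candle_0, front_candle_1, front_candle_4 from where it was at the start of the episode below 0.03 m); the robot touches nothing.
It fails at once if the tall doll is tipped over (angle between tall_doll's own z axis and vertical above 0.5 rad).
It fails at once if a black doll is pushed more than 30 mm or knocked over (distance of any of black_doll_0, black_doll_1 from where it was at the start of the episode above 0.03 m or angle between any of black_doll_0, black_doll_1's own z axis and vertical above 0.3 rad).
It fails at once if a candle is pushed more than 30 mm or knocked over (distance of any of front_candle_0, front_candle_1, front_candle_4 from where it was at the start of the episode above 0.03 m or angle between any of front_candle_0, front_candle_1, front_candle_4's own z axis and vertical above 0.3 rad).
It also fails if it takes over 59 s, if anything falls off the work surface, if the arm or the gripper's body presses on something with over 40 N, if the wrist force passes 120 N, or if a joint passes its speed limit or range.

## Working session

There is one attempt and no reset: what is moved stays moved. The work goes in short steps, each a Python script; the robot and the scene stay as the last script left them, time stands still between calls to the robot, and variables do not carry over. Pictures are saved under pics/ and viewed, at most 10 in all, crops included, and the job is handed in when it is done.

```bash
mkdir -p pics
cat > h.py <<'E'
import numpy as np, cv2
from plant import arm
def campose(s, st=None):
    if "T" in s: return np.array(s["T"])
    W=np.eye(4); W[:3,:3]=st["eef_rot"]; W[:3,3]=st["position"]
    return W@np.array(s["mount"])
def ray(s,px,T):
    K=np.array(s["K"]); d=np.array([(px[0]-K[0,2])/K[0,0],(px[1]-K[1,2])/K[1,1]])
    u=d.copy()
    for _ in range(20): u=d/(1+s["k1"]*(u@u))
    return T[:3,3], T[:3,:3]@np.array([u[0],-u[1],-1])
def at_z(s,px,z,T=None):
    T=campose(s) if T is None else T
    o,d=ray(s,px,T); return o+d*(z-o[2])/d[2]
def proj(s,p,T=None):
    T=campose(s) if T is None else T
    c=np.linalg.inv(T)@np.append(p,1); u=np.array([c[0],-c[1]])/-c[2]
    u=u*(1+s["k1"]*(u@u)); K=np.array(s["K"]); return K[:2,:2]@u+K[:2,2]
E
python3 - <<'E'
from h import *
ims=[]
for c in ("top","side"):
    s=arm.snapshot(c); cv2.imwrite(f"pics/{c}0.png",s["image"])
    print(c,np.round(s["T"],3).tolist(),s["k1"])
    for n,z in (("tall_doll",.067),("black_doll_0",.055),("front_candle_0",.033),("stand",.034),("turntable_top",.046),("switch_grip",.058),("switch_nose",.058)):
        for r in arm.look_for(s,n)[:3]: print(n,np.round(r["pixel"],1),round(r["p"],2),np.round(at_z(s,r["pixel"],z),3))
E
```

```text
top [[0.025, 0.989, -0.143, 0.394], [-0.999, 0.029, 0.025, 0.112], [0.029, 0.142, 0.989, 1.072], [0.0, 0.0, 0.0, 1.0]] -0.1665106412781574
tall_doll [297.1 238.8] 0.87 [0.486 0.035 0.067]
tall_doll [150.2 222.4] 0.55 [0.511 0.349 0.067]
black_doll_0 [383.  244.4] 0.77 [ 0.479 -0.154  0.055]
black_doll_0 [341.7 241.1] 0.67 [ 0.484 -0.063  0.055]
black_doll_0 [214.5 220.1] 0.42 [0.522 0.212 0.055]
front_candle_0 [364.3 190.2] 0.98 [ 0.602 -0.118  0.033]
front_candle_0 [294.3 195.5] 0.84 [0.585 0.04  0.033]
front_candle_0 [322. 194.] 0.68 [ 0.59  -0.022  0.033]
stand [177.1 226.2] 0.62 [0.509 0.296 0.034]
turntable_top [148.8 224.5] 0.67 [0.509 0.357 0.046]
switch_grip [213.1 217. ] 0.86 [0.528 0.215 0.058]
switch_nose [213.9 222. ] 0.72 [0.517 0.213 0.058]
side [[0.978, 0.128, -0.165, 0.339], [-0.209, 0.544, -0.812, -0.84], [-0.014, 0.829, 0.559, 0.732], [0.0, 0.0, 0.0, 1.0]] -0.20558251256083312
tall_doll [271.6 225. ] 0.88 [0.489 0.063 0.067]
black_doll_0 [289.  299.1] 0.89 [ 0.48  -0.149  0.055]
black_doll_0 [276.4 264.8] 0.61 [ 0.476 -0.051  0.055]
front_candle_0 [331.3 264.5] 0.96 [ 0.587 -0.049  0.033]
front_candle_0 [348.5 289. ] 0.8 [ 0.599 -0.126  0.033]
front_candle_0 [321.6 242.9] 0.71 [0.586 0.023 0.033]
stand [266.8 182.6] 0.95 [0.518 0.285 0.034]
turntable_top [262.  164.2] 0.83 [0.518 0.357 0.046]
turntable_top [267.2 182.5] 0.16 [0.515 0.266 0.046]
switch_nose [278.6 194.2] 0.9 [0.529 0.19  0.058]
```

View pics/top0.png

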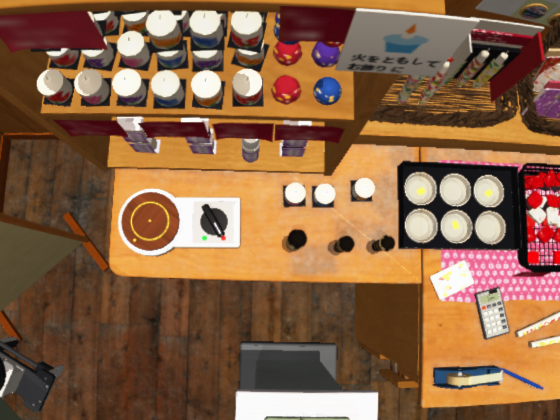

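View pics/side0.png

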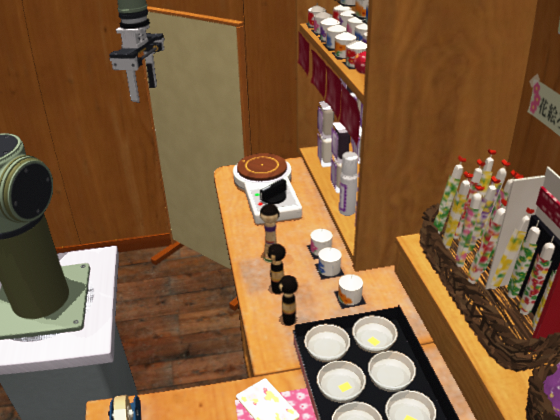

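The top view shows the turntable near (150,221), the switch at (213,220) with its nose toward the red dot at lower right, the tall doll at (297,239), the black dolls at (345,243) and (383,243), and the candles at (294,194), (323,194) and (363,189). The side view agrees. Next is a closer look with the wrist camera.

Run:
```python
from h import *
st=arm.read_state(); print(st["time"],np.round(st["eef_rot"],2).tolist())
s=arm.snapshot("top"); print("shelf",[np.round(at_z(s,p,z),3).tolist() for p,z in (((200,125),.3),((200,140),.2),((200,170),.05))])
R=np.array([[1,0,0],[0,-1,0],[0,0,-1.]]); 
R2=np.array([[-1,0,0],[0,1,0],[0,0,-1.]])
for n,Q in (("R",R),("R2",R2)):
    for p in ([.43,.27,.33],[.515,.352,.117],[.49,.04,.07]):
        q=arm.ik(p,Q); print(n,p,None if q is None else np.round(q,2))
Q=R if arm.ik([.43,.27,.33],R) is not None and abs(arm.ik([.43,.27,.33],R)[5])<2 else R2
arm.move_pose([.42,.28,.33],Q)
for i,p in enumerate(([.42,.28,.33],[.40,.03,.33])):
    if i: arm.move_linear(p,rate=.2)
    st=arm.read_state(); s=arm.snapshot("wrist"); T=campose(s,st); cv2.imwrite(f"pics/w{i}.png",s["image"])
    np.savez(f"w{i}.npz",T=T,K=s["K"],k1=s["k1"])
    if not i: print(np.round(s["mount"],3).tolist())
    for n,z in ((("turntable_top",.046),("switch_grip",.07),("switch_nose",.07)),(("tall_doll",.067),("black_doll_0",.055),("front_candle_0",.033)))[i]:
        for r in arm.look_for(s,n)[:3]: print(n,np.round(r["pixel"],1),round(r["p"],2),np.round(at_z(s,r["pixel"],z,T),3))
print(arm.read_state()["time"])
```

```text
0.8 [[-0.91, 0.42, 0.0], [0.42, 0.91, 0.0], [-0.0, 0.0, -1.0]]
shelf [[0.652, 0.22, 0.3], [0.656, 0.233, 0.2], [0.633, 0.25, 0.05]]
R [0.43, 0.27, 0.33] [ 0.39 -0.01  1.52 -0.    1.63  1.96]
R [0.515, 0.352, 0.117] [ 0.46  0.39  1.5  -0.    1.25  2.03]
R [0.49, 0.04, 0.07] [-0.09  0.19  1.87 -0.    1.08  1.48]
R2 [0.43, 0.27, 0.33] [ 0.39 -0.01  1.52 -0.    1.63 -1.18]
R2 [0.515, 0.352, 0.117] [ 0.46  0.39  1.5  -0.    1.25 -1.11]
R2 [0.49, 0.04, 0.07] [-0.09  0.19  1.87 -0.    1.08 -1.67]
[[0.0, 0.964, 0.265, 0.077], [1.0, 0.0, -0.001, -0.001], [-0.001, 0.265, -0.964, -0.179], [0.0, 0.0, 0.0, 1.0]]
turntable_top [227.7 107.6] 0.72 [0.52  0.357 0.046]
switch_grip [322.9 107.6] 0.6 [0.519 0.223 0.07 ]
switch_grip [439.   63.9] 0.27 [0.578 0.067 0.07 ]
switch_nose [320.7 107.7] 0.55 [0.519 0.226 0.07 ]
tall_doll [274.2 119.5] 0.61 [0.483 0.04  0.067]
black_doll_0 [410.  120.2] 0.81 [ 0.484 -0.156  0.055]
black_doll_0 [350.3 126.3] 0.57 [ 0.474 -0.069  0.055]
front_candle_0 [273.4  48.2] 0.84 [0.583 0.041 0.033]
front_candle_0 [379.8  36.8] 0.79 [ 0.599 -0.11   0.033]
front_candle_0 [318.   48.9] 0.57 [ 0.582 -0.022  0.033]
4.5
```

View pics/w0.png

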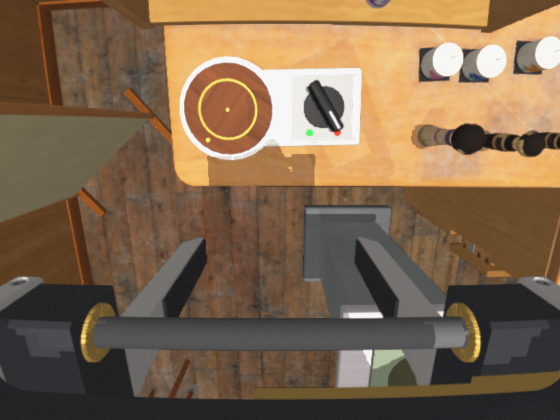

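View pics/w1.png

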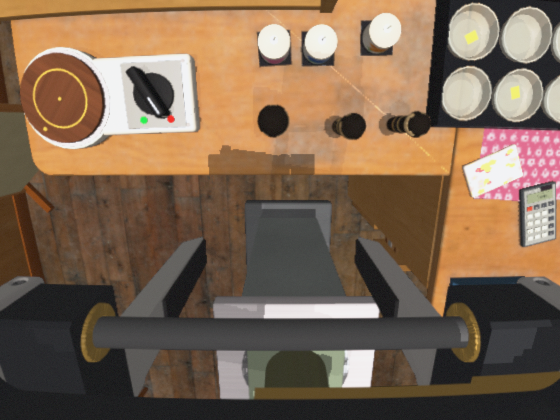

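w0 shows the turntable's centre dot at (227.5,109), the switch hub at (324,107) and the bar's nose pointing at the red dot (337,132). w1 shows the doll's head from almost directly above, at (273,121).

Run:
```python
from h import *
def L(i):
    d=np.load(f"w{i}.npz"); return dict(K=d["K"],k1=float(d["k1"])),d["T"]
s,T=L(1); im=cv2.imread("pics/w1.png")
c=im[95:148,245:302]; m=(c.max(2)<70).astype(np.uint8); n,_,st,ce=cv2.connectedComponentsWithStats(m)
for k in range(1,n):
    if st[k,4]>80:
        p=ce[k]+[245,95]; print("head",p,st[k],at_z(s,p,.114,T).round(4))
p=[59.5,98.5]; print("tt w1",at_z(s,p,.046,T).round(4))
s0,T0=L(0); im=cv2.imread("pics/w0.png")
hsv=cv2.cvtColor(im,cv2.COLOR_BGR2HSV)
ring=cv2.inRange(hsv,(20,120,120),(35,255,255)); ring[:,:190]=0; ring[:,265:]=0; ring[:70]=0; ring[145:]=0
pts=np.argwhere(ring)[:,::-1]
w=np.array([at_z(s0,q,.046,T0)[:2] for q in pts]); 
A=np.c_[2*w,np.ones(len(w))]; x=np.linalg.lstsq(A,(w**2).sum(1),rcond=None)[0]; r=np.hypot(w[:,0]-x[0],w[:,1]-x[1])
k=(abs(r-.0425)<.006); w=w[k]; A=A[k]; x=np.linalg.lstsq(A,(w**2).sum(1),rcond=None)[0]
print("ring",len(w),x[:2],"R",np.sqrt(x[2]+x[:2]@x[:2]),"dot",at_z(s0,[227.5,109],.046,T0).round(4))
for n,q,z in (("hub",[324,107],.043),("red",[337,132],.034),("green",[309.5,132.5],.034),("bar tail",[314,83],.07),("bar nose",[339,129],.07)): print(n,at_z(s0,q,z,T0).round(4))
cv2.imwrite("pics/z0.png",cv2.resize(im[40:160,160:370],None,fx=3.8,fy=3.8,interpolation=cv2.INTER_CUBIC))
```

```text
head [272.71956224 120.35157319] [ 13  11  30  31 731] [0.4816 0.0407 0.114 ]
tt w1 [0.5176 0.3573 0.046 ]
ring 460 [0.51775836 0.35769217] R 0.04114222497475977 dot [0.5181 0.3573 0.046 ]
hub [0.5211 0.2176 0.043 ]
red [0.4855 0.1954 0.034 ]
green [0.4846 0.237  0.034 ]
bar tail [0.5508 0.2357 0.07  ]
bar nose [0.4905 0.1993 0.07  ]
```

View pics/z0.png

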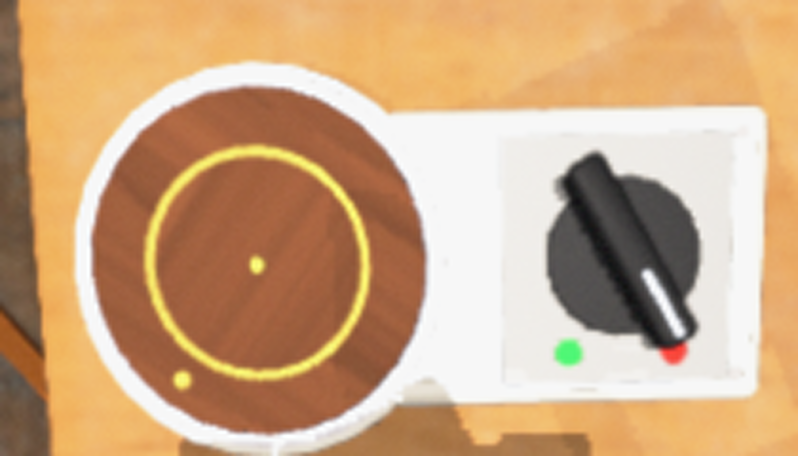

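Run:
```python
from h import *
t,s=arm.snapshot("top"),arm.snapshot("side")
def tri(a,b):
    (o1,d1),(o2,d2)=ray(t,a,campose(t)),ray(s,b,campose(s))
    k=np.linalg.lstsq(np.c_[d1,-d2],o2-o1,rcond=None)[0]; p,q=o1+k[0]*d1,o2+k[1]*d2
    return ((p+q)/2).round(3),np.linalg.norm(p-q).round(3)
print("low",tri((325,172),(366,262)),"banner",tri((342,128),(366,135)), "top", tri((352,105),(366,72)))
R2=np.array([[-1,0,0],[0,1,0],[0,0,-1.]]); D=np.array([.482,.041])
arm.move_pose([*D,.25],R2)
st=arm.read_state(); w=arm.snapshot("wrist"); T=campose(w,st); cv2.imwrite("pics/w2.png",w["image"])
for r in arm.look_for(w,"tall_doll")[:2]: print(r["pixel"],r["p"],at_z(w,r["pixel"],.114,T).round(3))
print("expected head px",proj(w,[*D,.114],T).round(1),arm.read_state()["time"])
```

```text
low (array([ 0.657, -0.033,  0.01 ]), np.float64(0.02)) banner (array([ 0.654, -0.021,  0.298]), np.float64(0.005)) top (array([ 0.649, -0.015,  0.416]), np.float64(0.006))
[279.4, 197.1] 0.77 [0.479 0.041 0.114]
expected head px [279.4 199.9] 7.3083
```

View pics/w2.png

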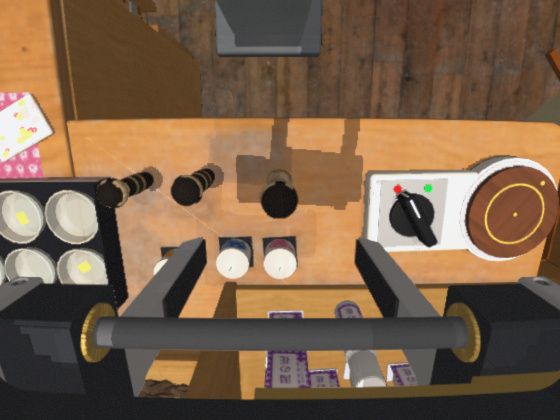

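The head is at (280,198), within 2 px of the prediction, and the shelf front is at x≈0.65. That leaves clearance, so I'll grasp the doll and place it.

Run:
```python
from h import *
D=[.482,.041]; C=[.518,.3575]; z=.060
arm.move_linear([*D,z],rate=.12)
arm.grasp(20); st=arm.read_state(); print("grip",st["grip_width"],st["grasp_force"],st["time"])
assert .03<st["grip_width"]<.045
z=st["position"][2]
arm.move_linear([*D,z+.13],rate=.12)
arm.move_linear([*C,z+.13],rate=.15)
arm.move_linear([*C,z+.056],rate=.1)
f0=arm.read_state()["force"][2]
for h in np.arange(.052,.0435,-.001):
    arm.move_linear([*C,z+h],rate=.02); f=arm.read_state()["force"][2]-f0
    if abs(f)>1.5: break
print("down h",h,"df",f)
s=arm.snapshot("side"); cv2.imwrite("pics/s3.png",cv2.resize(s["image"][110:260,180:350],None,fx=3,fy=3)); print(arm.read_state()["time"],arm.read_state()["grip_width"])
```

```text
grip 0.038047925538869674 19.99971031327732 9.9417
down h 0.04499999999999999 df 5.488701961051339
16.4917 0.03837236951642733
```

View pics/s3.png

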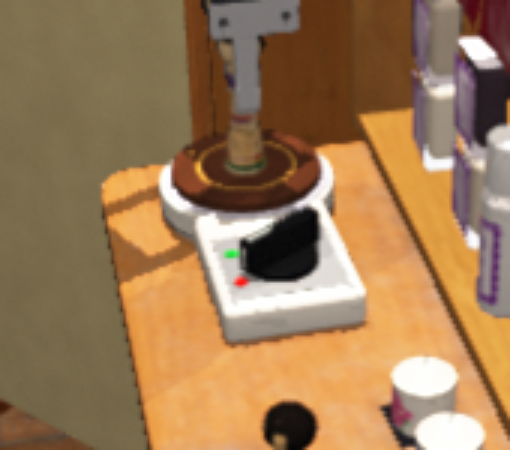

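The doll rests on the disc inside the brass ring (crop 243,165). I'll release it, back off, and check its position from above.

Run:
```python
from h import *
arm.open(); arm.dwell(.5)
p=arm.read_state()["position"]
arm.move_linear([p[0],p[1],.25],rate=.12)
H=np.array([.521,.2175]); R2=np.array([[-1,0,0],[0,1,0],[0,0,-1.]])
def Rz(a): c,s=np.cos(a),np.sin(a); return np.array([[c,-s,0],[s,c,0],[0,0,1]])@R2
arm.move_pose([*H,.25],Rz(np.radians(31)))
st=arm.read_state(); w=arm.snapshot("wrist"); T=campose(w,st); cv2.imwrite("pics/w4.png",w["image"])
for n,z in (("tall_doll",.16),("switch_grip",.07)):
    for r in arm.look_for(w,n)[:2]: print(n,np.round(r["pixel"]),round(r["p"],2),at_z(w,r["pixel"],z,T).round(3))
print("exp head",proj(w,[.518,.3575,.16],T),"hub",proj(w,[*H,.07],T),"nose",proj(w,[H[0]-.038*.857,H[1]-.038*.515,.07],T))
t=arm.snapshot("top"); print([ (np.round(r["pixel"],1),r["p"],at_z(t,r["pixel"],.16).round(3)) for r in arm.look_for(t,"tall_doll")[:2]],st["time"])
```

```text
tall_doll [398. 259.] 0.61 [0.502 0.34  0.16 ]
tall_doll [34.  6.] 0.34 [ 0.474 -0.044  0.16 ]
switch_grip [281. 187.] 0.91 [0.515 0.217 0.07 ]
switch_grip [141. 159.] 0.15 [0.571 0.058 0.07 ]
exp head [402.90855705 279.62711539] hub [279.13321757 191.01773952] nose [279.06244881 158.98824313]
[] 20.0833
```

View pics/w4.png

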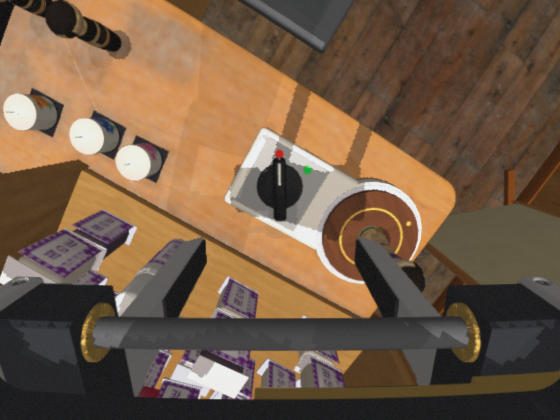

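The doll is upright, with its foot at (374,234) inside the ring. The bar lies along column 280 as predicted, with the nose at the red dot. Now I'll grip the bar and turn it clockwise.

Run:
```python
from h import *
H=np.array([.521,.2175]); R2=np.array([[-1,0,0],[0,1,0],[0,0,-1.]])
def Rz(a): a=np.radians(a); c,s=np.cos(a),np.sin(a); return np.array([[c,-s,0],[s,c,0],[0,0,1]])@R2
arm.move_linear([*H,.050],rate=.12)
arm.grasp(15); st=arm.read_state(); print("grip",st["grip_width"],np.round(st["force"],1),st["time"])
for a in (16,1,-14,-29):
    arm.move_linear([*H,.050],rate=.05,rotation=Rz(a)); st=arm.read_state()
    print(a,np.round(st["force"],1),np.round(st["torque"],2),round(st["time"],2))
arm.open(); arm.dwell(.3)
arm.move_linear([*H,.25],rate=.12)
arm.move_linear([.42,.2,.33],rate=.2,rotation=Rz(-29))
s=arm.snapshot("side"); arm.dwell(1); s2=arm.snapshot("side")
c=[cv2.resize(i["image"][110:320,210:360],None,fx=2.6,fy=2.6) for i in (s,s2)]
cv2.imwrite("pics/s5.png",np.hstack(c)); print(arm.read_state()["time"])
```

```text
grip 0.01586380486954448 [ 1.2 -3.2 -0.2] 23.325
16 [ 1.9 -3.6 -0.5] [-0.62 -0.32  0.04] 23.73
1 [ 2.2 -4.3 -1.3] [-0.87 -0.39 -0.03] 24.14
-14 [ 2.8 -4.8 -1.7] [-0.93 -0.48 -0.09] 24.55
-29 [ 3.2 -4.9 -1.6] [-0.94 -0.52 -0.03] 24.96
30.2333
```

View pics/s5.png

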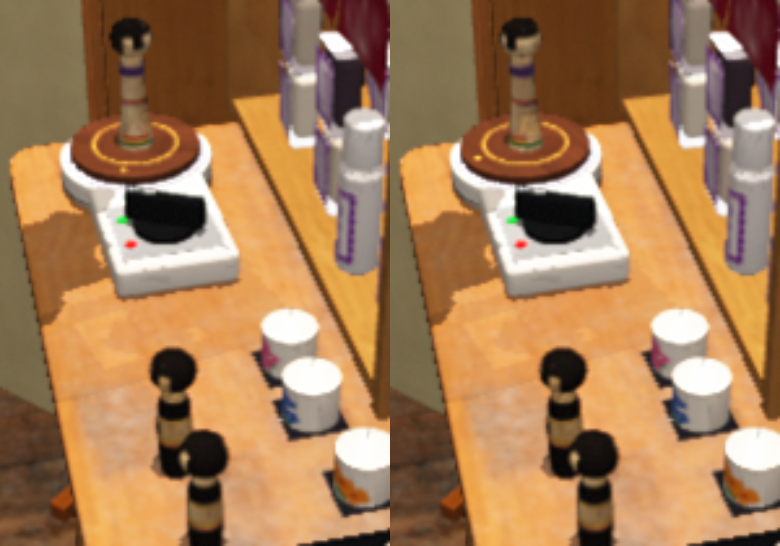

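The turntable's brass marker moved clockwise between the two frames, from (123,168) to (88,157). The doll stands upright near the middle, the nose is at the green dot, and the others are undisturbed.

```bash
python3 -c "
from plant import arm
print(arm.close_job())"
```

```text
the job is handed in; nothing more can be done
None
```

The job is handed in, though no score came back: in the last pictures the pale doll stands upright near the middle of the turning turntable, the switch is at green, and the black dolls and candles look undisturbed.

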